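# Seat a pipe section in the V-blocks of a pump test stand and clamp it

## Task

Take the pipe section with the orange end bands out of the sloping rack and lower it gently (no dropping) into the two V-blocks of the pump stand, centred lengthways between them, and let go so that it settles. Then clamp it: the red-ball lever stands too near the pump's riser for a full stroke, so lift the ball to free the lever from its serrations, swing it back anticlockwise, let it drop in again and turn it clockwise until the clamp comes up hard against its stop and its orange pad presses on the pipe. Leave everything else where it stands.

Things in the scene. Friction and masses are not known exactly. Their poses are not given: they have to be found in the camera images.
- pipe_mid (a point): Centre of the loose grey pipe section to clamp: round, 40 mm in diameter, 200 mm long, about 0.3 kg, an 18 mm orange band near each end. x axis along the pipe; in the rack x points up the slope, 32 degrees above level, rising away from the robot.
- rack: Fixed sloping plywood rack with purple cheeks, origin under its middle. Two pipe places 110 mm apart (shuffled). Each pipe lies on two notched cross-bars, 20 mm wide, 70 mm either side of the pipe's centre, its lower end on a stop board no higher than the pipe's axis. Between the bars the pipe's sides are free to 5 mm below its underside, and 60 mm out to either side.
- v_seat (a point): Where the centre of the seated pipe belongs, 62 mm above the bench. y axis along the V line (the seated pipe's axis), z up, x level across, away from the robot. Two dark steel V-blocks (90 degree V, 30 mm long in y, 68 mm wide, tops 2 mm below this point) stand 80 mm to either side in y; between them a 130 mm gap, 50 mm deep, for fingers. A pipe set down finds the middle by itself.
- lever_axis (a point): On the stand: point on the upright axis of clamp pillar, screw and lever, 174 mm above the bench (ball height, lever down). In v_seat axes it lies at x +75 mm, y -85 mm. The lever's black hub is 45 mm wide, top at 167 mm. Below it, 93 to 119 mm above the bench, is the clamp arm, 88 mm long, at the start pointing out past the -y end of the pipe's place.
- ball (a point): Centre of the red ball knob, 32 mm in diameter, at the end of the clamp lever, 100 mm from the lever axis. The lever is a 12 mm rod sloping up from hub to ball. Nothing stands within 40 mm of the ball's surface at the start.
- screw (a joint): Turn of the clamp screw, rad, clockwise from above positive; 0 = loose, 2.1 = end stop (clamped). It carries the clamp arm a quarter turn clockwise over the V-block on the -y side, and draws it down 6 mm per rad; the spring pad meets the seated pipe at about 1.75 and presses about 14 N at the stop. Friction holds it anywhere. It takes 5 to 7 N at the ball.
- lift (a joint): Lift of the lever up its axis, m: 0 = down, pins between the screw's 12 serrations (30 degrees apart, 6 degrees play), lever and screw turn together; above 0.006 = free, the lever swings and the screw stays; 0.012 = upper stop. A spring (4 to 7 N) pushes it down. Let down anywhere it may ride 5 mm high on the serrations and drops in within 30 degrees of turning.
- riser_top (a point): Top centre of the pump's upright discharge pipe (grey, red collars, 37 mm in diameter, 188 mm above the bench), fixed 95 mm from the lever axis. The ball runs into it: at the start the lever can turn only 35 to 45 degrees clockwise. Anticlockwise 180 degrees are free, above the seated pipe.
- clamp_pad (a point): Underside of the round orange spring pad (24 mm) at the end of the clamp arm, 75 mm from the lever axis; once swung over, it stands above the V line 85 mm to the -y side of v_seat.
- blue_pipe_mid (a point): Bystander: centre of the twin pipe section with blue bands, in the rack's other place; same size and axes.
- sensor_box: Bystander: orange double-plate module with a black knob, 85 x 130 x 40 mm, origin at the middle of its underside.
- relay_box: Bystander: orange double-plate module with a green window, 85 x 130 x 36 mm, origin at the middle of its underside.
- flask: Bystander: conical glass flask, 96 mm wide, 130 mm high, origin at the middle of its base.
- jar: Bystander: amber jar with a green cap, 64 mm wide, 110 mm high, origin at the middle of its base.
- dish: Bystander: white porcelain dish, 72 mm wide, 32 mm high, origin at the middle of its base.
- spanner: Bystander: spanner 180 mm long lying on the bench.
- union: Bystander: red pipe union (ring 48 mm wide, 30 mm high) standing on the stand's base plate behind the V-block on the +y side, origin at the middle of its underside.

How it is judged:
On the way, in this order (a step that is already met when the one before it is completed fails the run):
1. the pipe lies settled in both V-blocks, let go, with the clamp still open (x of pipe_mid in the frame of v_seat between -0.003 and 0.003 m and z of pipe_mid in the frame of v_seat between -0.003 and 0.003 m and y of pipe_mid in the frame of v_seat between -0.012 and 0.012 m and angle between the x axis of pipe_mid and the y axis of v_seat, either way round below 0.03 rad and linear speed of pipe below 0.02 m/s and contact force between the fingers and pipe below 0.5 N and value of joint screw below 0.9 rad), for 0.3 s.
2. then the clamp lever is lifted clear of its serrations (value of joint lift above 0.0055 m), for 0.1 s.
At the end, for the whole second after the job is handed in: The orange-banded pipe lies at rest in both V-blocks, its centre within 3 mm of the seat across and in height and within 12 mm lengthways, its axis within 0.03 rad of the V line; the clamp screw is turned past 1.9 rad and its pad presses on the pipe with more than 5 N (x of pipe_mid in the frame of v_seat between -0.003 and 0.003 m and z of pipe_mid in the frame of v_seat between -0.003 and 0.003 m and y of pipe_mid in the frame of v_seat between -0.012 and 0.012 m and angle between the x axis of pipe_mid and the y axis of v_seat, either way round below 0.03 rad and linear speed of pipe below 0.02 m/s and value of joint screw above 1.9 rad and contact force between pad and pipe above 5 N); the robot touches nothing.
It fails at once if the pipe is dropped into the V-blocks (moves faster than 0.4 m/s within 60 mm of its seat) (distance between pipe_mid and v_seat below 0.06 m and linear speed of pipe above 0.4 m/s).
It fails at once if a bystander is moved more than 30 mm (distance of any of blue_pipe_mid, sensor_box, relay_box, flask, jar, dish, spanner, union from where it was at the start of the episode above 0.03 m).
It also fails if it takes over 64 s, if anything falls off the work surface, if the arm or the gripper's body presses on something with over 40 N, if the wrist force passes 120 N, or if a joint passes its speed limit or range.

## Robot

A 7-joint arm with a two-finger parallel gripper is mounted at the origin on the work surface. World frame = base frame: x ahead of the robot, y to its left, z up, the work surface at z = 0. Lengths are in m, angles in rad, forces in N, time in s.
With the tool pointing down it reaches from about 0.425 to 0.95 m from the base axis. Payload 16.7 kg.
Tool frame: the origin (TCP) lies between the finger pads; the fingertips stand 17 mm ahead of it and the grasp point (between the pads) lies 2 mm behind it; z points along the fingers, y is the line along which they close (so a half turn about z gives the same grasp; the last joint's range is limited). The gripper opens to 94 mm and grips with 3 to 60 N. Pads are 16 mm wide; open, the fingers measure 119 mm over their backs; the gripper's body (75 mm by 177 mm) begins 78 mm behind the grasp point.
Start: joints at [-1.387, 0.426, 0.074, 1.606, -0.034, 1.111, -0.067], TCP at [0.221, 0.638, 0.222] pointing down, gripper open.
Joint ranges: [-2.85, 2.85], [-0.5, 2.14], [-1.23, 1.37], [0.21, 2.46], [-1.02, 4.16], [0.16, 2.05], [-2.73, 2.73]. Speed limits (rad/s): [1.89, 1.89, 2.39, 2.39, 3.01, 3.01, 3.01].

## Interface

Orientations are given as [roll, pitch, yaw] about the fixed x, y, z axes, in that order (R = Rz(yaw) Ry(pitch) Rx(roll)).
In Python, from cell import arm, cams, workorder gives the robot as it stands.
- The arm moves only by the tool arm_command, never from a script. Its argument "series" is a list of rows, each a list of 6 numbers: the shift along the tool's x, y, z in mm, then the turn, a rotation vector about the tool's x, y, z in rad. A call has 1 to 5 rows; each row is the pose to reach, as a shift and turn from the pose commanded when the call began, along the tool's axes at that moment; what a row does not reach only later rows make up. A row lasts 1/8 s, in which the tool goes at most 62.5 mm and 10.7 degrees, less where a joint would pass 70% of its speed; a pose out of reach is approached as far as the arm can. A call with a gripper value outside its range is refused whole. "fingers" is the opening, from 0 (shut) to 1 (fully open), set as the call begins (left out, the last holds). The fingers move at their own pace and stop on an object; the grip force is fixed at half the most. Time passes only in rows, so rows that repeat a pose let the fingers close. It gives the time, the measured TCP pose, the force, the opening and the grip force at its end, in the units of the state.
- arm.sense(): the state, without advancing time (a new reading comes with each control period).
- cams.capture(name): name is "side" or "top"; returns (picture, depth): 384x512x3 uint8, red, green, blue; 384x512 float32, m along the optical axis (not along the pixel's ray), 0 where there is no reading.
- cams.calibration(name): a dict with "fx", "fy", "cx", "cy" (pixels), "dist_coeffs" ([k1, k2, p1, p2, k3] as OpenCV has them; the pictures are not rectified), "R" (3x3) and "t" (3): a world point X has camera coordinates R X + t. Camera axes: x right, y down, z forward; pixel columns grow to the right and rows downward; lengths in m; the calibration is good to about 2 mm. A picture is of the moment at which its call begins. calibration takes no time and is no camera call.
- workorder.job_done(): hands the job in; it is judged then, once.
The state is a dict: "time": time; "q": joint angles; "qd": joint speeds; "tau": joint torques, N m; "tcp_pos": TCP position; "tool_rot": TCP orientation; "wrist_force": force on the tool from outside, world axes, zero at the start; "torque": the same for the moment, N m; "gripper_width": finger opening in m; "gripper_force": force on a finger pad.
Only numpy, scipy, OpenCV 4.12 (cv2) and the standard library are available. Lean on these libraries where they do the work, as an engineer would, in place of code of your own. Each camera call takes 0.05 s, during which the arm holds its last target. There are 200 camera calls.

## Working session

There is one attempt and no reset: what is moved stays moved. The work goes in short steps, Python scripts to look and compute and a tool call to move; the robot and the scene stay as the last step left them, time stands still between calls to the robot, and variables do not carry over. Pictures are saved under pics/ and viewed, at most 10 in all, crops included, and the job is handed in when it is done.

Besides the shell and the picture viewer there is one more tool, called after "Emit:" in YAML: its name, and indented under it one key for each argument. arm_command: Moves the arm, as the interface text tells. Its arguments: {"type":"object","properties":{"series":{"type":"array","items":{"type":"array","items":{"type":"number"}}},"fingers":{"type":"number"}},"required":["series"]}

```bash
ls; mkdir -p pics; cat > h.py <<'E'
import numpy as np, cv2
from cell import arm, cams, workorder
from scipy.spatial.transform import Rotation as Ro
def cloud(name):
    im,d=cams.capture(name); c=cams.calibration(name)
    K=np.array([[c['fx'],0,c['cx']],[0,c['fy'],c['cy']],[0,0,1]])
    v,u=np.mgrid[0:384,0:512]
    p=cv2.undistortPoints(np.stack([u.ravel(),v.ravel()],1).astype(float)[:,None],K,np.array(c['dist_coeffs'],float))[:,0]
    X=np.c_[p,np.ones(len(p))]*d.reshape(-1,1)
    W=(X-np.array(c['t']))@np.array(c['R'])
    W[d.ravel()==0]=np.nan
    return im,W.reshape(384,512,3)
def save(name,im,crop=None,s=1.5):
    if crop: r0,r1,c0,c1=crop; im=im[r0:r1,c0:c1]
    cv2.imwrite('pics/'+name,cv2.resize(im[:,:,::-1],None,fx=s,fy=s,interpolation=cv2.INTER_CUBIC))
E
python3 - <<'E'
from h import *
for n in('top','side'):
    im,W=cloud(n); np.savez(n+'.npz',im=im,W=W); save(n+'0.png',im)
    c=cams.calibration(n); print(n,-np.array(c['R']).T@np.array(c['t']),c['fx'])
print(arm.sense())
E
```

```text
pics
top [0.39520039 0.08501941 1.61316197] 450.13565182859315
side [ 0.02788868 -0.666852    0.82381279] 387.75129611966724
{'time': 0.1, 'q': array([-1.38652187,  0.42667459,  0.07387783,  1.60651594, -0.03407988,
        1.11080337, -0.06713278]), 'qd': array([ 3.79996272e-04, -1.39456510e-03,  1.53541988e-03, -9.55112166e-04,
        5.13586834e-05,  8.33317521e-05, -1.61544039e-05]), 'tau': array([ 7.08170715e-03, -9.37472677e+01,  3.67654346e+00, -4.55042732e+01,
       -4.85312752e-02,  1.68618240e-02,  1.12025776e-05]), 'tcp_pos': array([0.2210632 , 0.63738877, 0.2218549 ]), 'tool_rot': array([-3.14045622e+00,  1.08442493e-04,  2.80774101e+00]), 'wrist_force': array([ 0.34883006, -0.34423899,  0.39003121]), 'torque': array([-0.02867997,  0.03324795,  0.01631382]), 'gripper_force': 0.0, 'gripper_width': 0.09422464320456661}
```

View pics/top0.png

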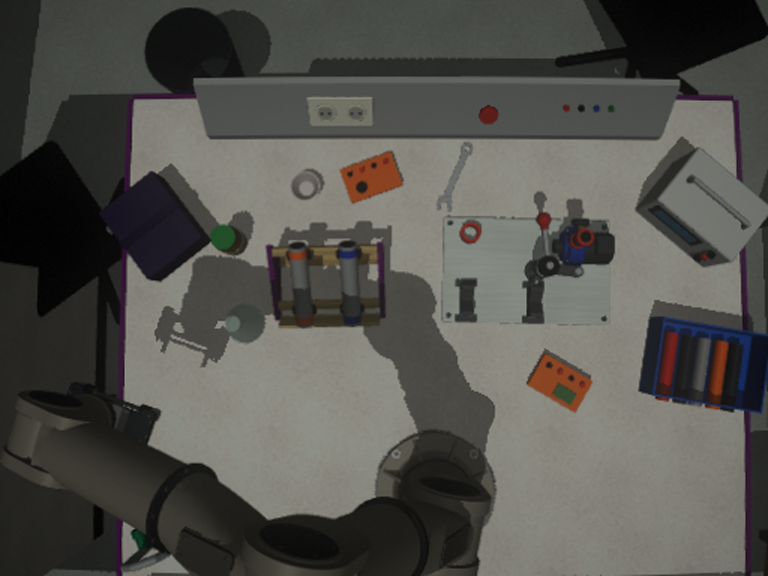

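View pics/side0.png

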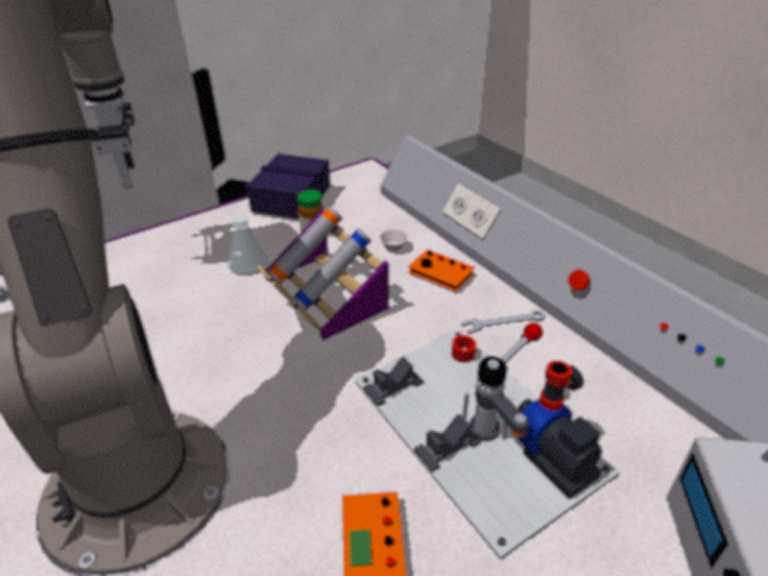

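The top view shows the orange-band pipe in the left rack place at about (201,190) in raw pixels, the blue one at (232,190), and the V-blocks at (311,200) and (356,200). The ball is at (362,147), the hub at (364,178) and the riser at (390,158). The clamp arm points right from the hub. The side view agrees.

```bash
cat > m.py <<'E'
from h import *
from scipy.optimize import least_squares
T=np.load('top.npz');S=np.load('side.npz')
def hsv(im): return cv2.cvtColor(im,cv2.COLOR_RGB2HSV).astype(int)
def sphere(name,D):
    h=hsv(D['im']);W=D['W'];m=((h[...,0]<6)|(h[...,0]>174))&(h[...,1]>150)&(h[...,2]>60)
    n,l,st,c=cv2.connectedComponentsWithStats(m.astype(np.uint8))
    for i in range(1,n):
        if st[i,4]>25:
            P=W[l==i];P=P[np.isfinite(P[:,0])]
            if len(P)>5: print(name,'red',st[i,4],c[i].round(),np.nanmedian(P,0).round(4),'zmax',P[:,2].max().round(4), 'ext',np.ptp(P[:,:2],axis=0).round(3))
sphere('top',T);sphere('side',S)
# pipe fit, both cams, points above 
def pipefit(P0):
    Q=[]
    for D in(T,S):
        P=D['W'].reshape(-1,3);P=P[np.isfinite(P[:,0])]
        Q.append(P)
    P=np.vstack(Q)
    e=np.radians(32)
    def f(p,P):
        d=np.array([np.cos(e)*np.cos(p[2]),np.cos(e)*np.sin(p[2]),np.sin(e)])
        r=P-np.array([P0[0],p[0],p[1]]);r=r-np.outer(r@d,d);return np.linalg.norm(r,axis=1)-.02
    p=np.array([P0[1],P0[2],0.0])
    for tol in(.02,.012,.008,.005):
        s=P[(abs(P[:,0]-P0[0])<.075)&(abs(P[:,1]-P0[1])<.05)];s=s[abs(f(p,s))<tol]
        p=least_squares(f,p,args=(s,),loss='soft_l1',f_scale=.002).x
    d=np.array([np.cos(e)*np.cos(p[2]),np.cos(e)*np.sin(p[2]),np.sin(e)]);o=np.array([P0[0],p[0],p[1]])
    for nm,Pc in zip('TS',Q):
        t=(Pc-o)@d;k=(abs(f(p,Pc))<.006)&(abs(t)<.15)&((Pc-o)[:,2]>t*d[2]);print(nm,'along',np.percentile(t[k],[0,1,2,5,95,98,99,100]).round(4),k.sum())
    print('pipe o',o.round(4),'yaw',p[2].round(4),len(s),np.std(f(p,s)).round(4))
    return o,d
h=hsv(T['im']);W=T['W']
c=W[185:195,198:204].reshape(-1,3);c=np.nanmedian(c,0);print(c);pipefit(c-[0.01,0,.02])
c=W[185:195,230:236].reshape(-1,3);c=np.nanmedian(c,0);print(c);pipefit(c-[0.01,0,.02])
# orange bands
for nm,D in(('T',T),('S',S)):
    h=hsv(D['im']);m=(h[...,0]>6)&(h[...,0]<16)&(h[...,1]>150)&(h[...,2]>70)
    n,l,st,cc=cv2.connectedComponentsWithStats(m.astype(np.uint8))
    for i in range(1,n):
        if st[i,4]>20: print(nm,'orange',st[i,4],cc[i].round(),np.nanmedian(D['W'][l==i],0).round(4))
# V block tops, hub, etc
for nm,D in(('T',T),('S',S)):
    P=D['W'].reshape(-1,3);g=D['im'].reshape(-1,3).max(1)
    w=W[150:215,300:410].reshape(-1,3)
    for a,zl,zh in(('vtop',.052,.066),('hub',.155,.172),('risertop',.183,.195)):
        k=(P[:,2]>zl)&(P[:,2]<zh)&(P[:,0]>.35)&(P[:,0]<.75)&(P[:,1]<.1)&(P[:,1]>-.35)
        q=P[k];q=q[np.argsort(q[:,1])]
        print(nm,a,len(q)); 
        if len(q):
            H,ye=np.histogram(q[:,1],np.arange(-.35,.11,.02));
            for j in range(len(H)):
                if H[j]>3:
                    b=q[(q[:,1]>=ye[j])&(q[:,1]<ye[j+1])];print('  y',ye[j].round(2),H[j],'x',b[:,0].min().round(3),b[:,0].max().round(3),'ymin/max',b[:,1].min().round(3),b[:,1].max().round(3))
E
python3 m.py
python3 - <<'E'
from h import *
for n,c in(('top',(130,220,285,425)),('side',(195,335,225,420))):
    save(n+'1.png',np.load(n+'.npz')['im'],c,4)
E
```

```text
top red 107 [325.  76.] [ 0.8663 -0.1183  0.1104] zmax 0.1246 ext [0.03 0.04]
top red 53 [362. 147.] [ 0.611  -0.2226  0.1866] zmax 0.1933 ext [0.025 0.023]
top red 57 [313. 155.] [ 0.6071 -0.0829  0.0413] zmax 0.0496 ext [0.042 0.046]
top red 55 [390. 158.] [ 0.5756 -0.3099  0.1871] zmax 0.1951 ext [0.032 0.06 ]
top red 269 [445. 239.] [ 0.3083 -0.5456  0.0385] zmax 0.0502 ext [0.123 0.046]
side red 145 [386. 186.] [ 0.8662 -0.1241  0.1034] zmax 0.1195 ext [0.024 0.039]
side red 98 [355. 221.] [ 0.6102 -0.2323  0.1814] zmax 0.1906 ext [0.026 0.024]
side red 208 [309. 232.] [ 0.6051 -0.087   0.0335] zmax 0.043 ext [0.046 0.051]
side red 192 [372. 250.] [ 0.5702 -0.3202  0.1844] zmax 0.1894 ext [0.051 0.034]
side red 88 [367. 268.] [ 0.5671 -0.3223  0.127 ] zmax 0.1358 ext [0.025 0.028]
[0.47717892 0.30157943 0.12682513]
T along [-0.0955 -0.089  -0.0864 -0.0804  0.109   0.113   0.1138  0.1178] 635
S along [-0.095  -0.0887 -0.0853 -0.079   0.1032  0.1095  0.111   0.1136] 604
pipe o [0.4672 0.3053 0.097 ] yaw 0.0308 1191 0.0022
[0.47733967 0.19601953 0.12701534]
T along [-0.0952 -0.0888
[... 1595 characters left out ...]
y -0.23 70 x 0.411 0.505 ymin/max -0.23 -0.217
  y -0.09 68 x 0.414 0.484 ymin/max -0.09 -0.07
  y -0.07 40 x 0.415 0.483 ymin/max -0.07 -0.056
S hub 496
  y -0.35 4 x 0.573 0.613 ymin/max -0.333 -0.33
  y -0.33 99 x 0.561 0.624 ymin/max -0.33 -0.31
  y -0.31 13 x 0.563 0.623 ymin/max -0.31 -0.301
  y -0.27 79 x 0.5 0.538 ymin/max -0.261 -0.25
  y -0.25 240 x 0.497 0.627 ymin/max -0.25 -0.23
  y -0.23 61 x 0.501 0.6 ymin/max -0.23 -0.218
S risertop 225
  y -0.35 4 x 0.573 0.579 ymin/max -0.332 -0.33
  y -0.33 101 x 0.561 0.597 ymin/max -0.33 -0.31
  y -0.31 63 x 0.562 0.597 ymin/max -0.31 -0.295
  y -0.25 23 x 0.607 0.627 ymin/max -0.239 -0.231
  y -0.23 34 x 0.607 0.63 ymin/max -0.23 -0.216
```

View pics/top1.png

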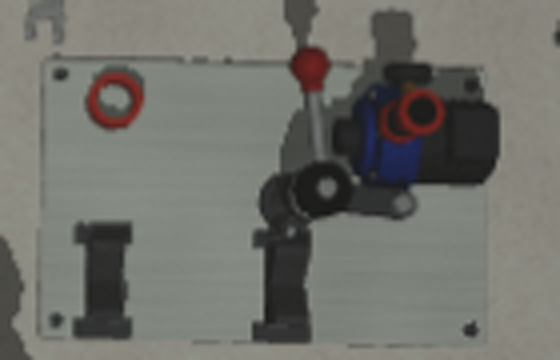

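```bash
cat >> h.py <<'E'
def Rx(xd,zd):
    z=np.array(zd,float);z/=np.linalg.norm(z);x=np.array(xd,float);x-=z*(x@z);x/=np.linalg.norm(x)
    return np.c_[x,np.cross(z,x),z]
def delta(p0,R0,p1,R1):
    return (R0.T@(np.array(p1)-p0)*1000).round(1),Ro.from_matrix(R0.T@R1).as_rotvec().round(4)
def cur():
    s=arm.sense();return s['tcp_pos'],Ro.from_euler('xyz',s['tool_rot']).as_matrix()
E
cat > m2.py <<'E'
from h import *
from scipy.optimize import least_squares
e=np.radians(32)
for n in('top','side'):
    W=np.load(n+'.npz')['W'];P=W.reshape(-1,3);P=P[np.isfinite(P[:,0])]
    o0=np.array([.4774,.3056,.1034])
    dd=lambda y:np.array([np.cos(e)*np.cos(y),np.cos(e)*np.sin(y),np.sin(e)])
    def f(p,P):
        r=P-[o0[0],p[0],p[1]];d=dd(p[2]);return np.linalg.norm(r-np.outer(r@d,d),axis=1)-.02
    p=np.array([.3056,.1034,.03]);b=P[(abs(P[:,0]-o0[0])<.07)&(abs(P[:,1]-o0[1])<.03)]
    for _ in range(3):
        s=b[abs(f(p,b))<.005];p=least_squares(f,p,args=(s,)).x
    print(n,'pipe',p.round(4),len(s))
    # cheek height above pipe-axis plane
    nrm=np.array([-np.sin(e),0,np.cos(e)]);k=(abs(P[:,0]-.47)<.09)&(P[:,1]>.335)&(P[:,1]<.39)&(P[:,2]>.02)
    hh=(P[k]-o0)@nrm;print(' cheek max above axis',np.percentile(hh,[90,99]).round(3) if k.any() else None)
    for nm,c in(('ball',(.617,-.2245,.174)),):
        q=P[np.linalg.norm(P-c,axis=1)<.024];q=q[q[:,2]>.172]
        print(' ball',least_squares(lambda x:np.linalg.norm(q-x,axis=1)-.016,c,loss='soft_l1',f_scale=.002).x.round(4),len(q))
    k=(abs(P[:,2]-.167)<.008)&(np.hypot(P[:,0]-.519,P[:,1]+.238)<.03);q=P[k]
    print(' hub rect',[v.round(3) for v in cv2.minEnclosingCircle(q[:,:2].astype(np.float32))[0:1][0:1]] if 0 else (np.array(cv2.minEnclosingCircle((q[:,:2]*1000).astype(np.float32))[0]).round(1),cv2.minEnclosingCircle((q[:,:2]*1000).astype(np.float32))[1]))
    k=(abs(P[:,2]-.188)<.007)&(np.hypot(P[:,0]-.578,P[:,1]+.312)<.035);q=P[k]
    c,r=cv2.minEnclosingCircle((q[:,:2]*1000).astype(np.float32));print(' riser',np.round(c,1),r)
    # vblocks
    k=(P[:,2]>.05)&(P[:,2]<.066)&(P[:,0]>.40)&(P[:,0]<.488)
    for a,b2 in((-.255,-.21),(-.095,-.05)):
        q=P[k&(P[:,1]>a)&(P[:,1]<b2)];print(' vblock',cv2.minAreaRect((q[:,:2]*1000).astype(np.float32)), 'z',np.percentile(q[:,2],90).round(4))
s=arm.sense();p,R=cur();c=np.array([.4774,.3056,.1034]);d=dd(.031)
z=np.array([np.sin(e)*np.cos(.031),np.sin(e)*np.sin(.031),-np.cos(e)])
print(delta(p,R,c+.002*z-.09*z,Rx(-d,z)))
E
python3 m2.py
```

```text
top pipe [0.307  0.1054 0.0262] 516
 cheek max above axis [-0.012  0.008]
 ball [ 0.6165 -0.2252  0.1754] 91
 hub rect (array([ 522. , -237.2]), 26.4146785736084)
 riser [ 578.2 -310.4] 18.217313766479492
 vblock ((447.8896789550781, -230.02903747558594), (32.11536407470703, 76.1339340209961), 86.11048126220703) z 0.063
 vblock ((446.82904052734375, -70.48052215576172), (28.795372009277344, 65.88871765136719), 89.56413269042969) z 0.0637
side pipe [0.3044 0.1012 0.0242] 605
 cheek max above axis [-0.026  0.002]
 ball [ 0.6171 -0.2265  0.1722] 133
 hub rect (array([ 523. , -240.6]), 26.156150817871094)
 riser [ 580.1 -312.5] 19.716407775878906
 vblock ((449.0935363769531, -233.31475830078125), (30.334962844848633, 76.93421936035156), 88.41429138183594) z 0.06
 vblock ((448.9069519042969, -72.98534393310547), (69.56150817871094, 34.070945739746094), 0.5903809666633606) z 0.0594
(array([-307.3, -246.1,   44.1]), array([-0.103 , -0.5523, -0.355 ]))
```

Emit:
arm_command:
  series:
    - [-60, -50, 0, -0.02, -0.11, -0.07]
    - [-115, -101, 4, -0.04, -0.22, -0.14]
    - [-172, -152, 6, -0.06, -0.33, -0.21]
    - [-230, -202, 8, -0.08, -0.44, -0.28]
    - [-287, -253, 10, -0.103, -0.552, -0.355]
  fingers: 0.75

```text
time: 0.72
tcp_pos: [0.3756, 0.3645, 0.2143]
tool_rot: [3.141, 0.561, -3.108]
wrist_force: [2.6, -0.2, 0.6]
gripper_width: 0.0702
gripper_force: 0.0
```

```bash
cat > g.py <<'E'
from h import *
e=np.radians(32);c=np.array([.4774,.3057,.1033]);yw=.028
d=np.array([np.cos(e)*np.cos(yw),np.cos(e)*np.sin(yw),np.sin(e)]);z=np.array([np.sin(e)*np.cos(yw),np.sin(e)*np.sin(yw),-np.cos(e)])
p,R=cur();s=arm.sense();print(s['time'],p,s['tool_rot'],s['gripper_width'],s['q'].round(2))
for b in(.13,.06,0): print(b,delta(p,R,c+(.002-b)*z,Rx(-d,z)))
E
python3 g.py
```

```text
0.725 [0.37556339 0.36450083 0.21434592] [ 3.1406335   0.56141479 -3.10782534] 0.07024792341243727 [-1.44  0.05  0.21  2.25  0.77  0.78 -0.17]
0.13 (array([-25.7, -61.8,  19.1]), array([0.004 , 0.0029, 0.0049]))
0.06 (array([-25.5, -62.1,  89.1]), array([0.004 , 0.0029, 0.0049]))
0 (array([-25.4, -62.4, 149.1]), array([0.004 , 0.0029, 0.0049]))
```

Emit:
arm_command:
  series:
    - [-18, -45, 14, 0.002, 0.002, 0.002]
    - [-26, -62, 20, 0.004, 0.003, 0.005]
    - [-26, -62, 55, 0.004, 0.003, 0.005]
    - [-26, -62, 85, 0.004, 0.003, 0.005]
    - [-26, -62, 85, 0.004, 0.003, 0.005]

```text
time: 1.35
tcp_pos: [0.4442, 0.3055, 0.1547]
tool_rot: [-3.139, 0.555, -3.116]
wrist_force: [-0.3, 0.6, 0.1]
gripper_width: 0.0703
gripper_force: 0.0
```

```bash
python3 g.py; python3 - <<'E'
from h import *
im,W=cloud('side'); save('s2.png',im,(110,230,160,280),5)
E
```

```text
1.35 [0.44423993 0.30546534 0.1547005 ] [-3.1385285   0.5545635  -3.11647395] 0.07028985824833994 [-1.32  0.15  0.33  2.32  0.9   0.53 -0.16]
0.13 (array([ -0.6,  -1. , -66.8]), array([-0.0046, -0.0039, -0.0024]))
0.06 (array([-0.9, -0.7,  3.2]), array([-0.0046, -0.0039, -0.0024]))
0 (array([-1.1, -0.4, 63.2]), array([-0.0046, -0.0039, -0.0024]))
```

View pics/s2.png

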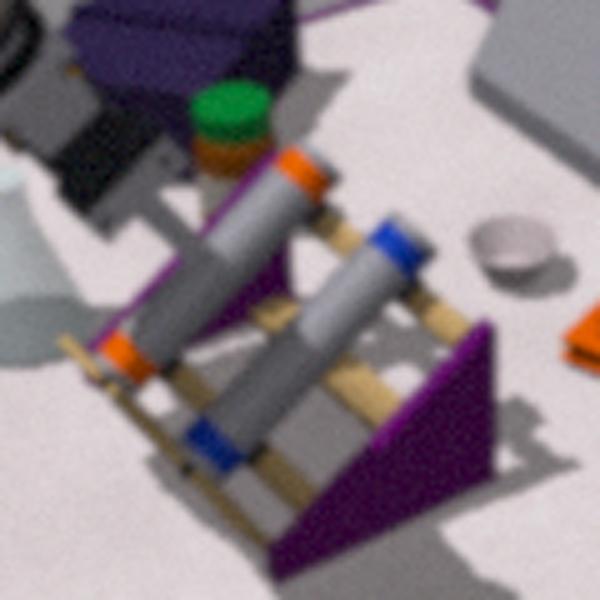

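The side view shows the fingers straddling the middle of the orange-band pipe, with the finger at about (200,158) in raw pixels and both pipes undisturbed. I'll descend and grip.

Emit:
arm_command:
  series:
    - [-1, -0.5, 35, -0.004, -0.004, -0.002]
    - [-1, -0.5, 63, -0.004, -0.004, -0.002]
    - [-1, -0.5, 63, -0.004, -0.004, -0.002]

```text
time: 1.78
tcp_pos: [0.4781, 0.3064, 0.1028]
tool_rot: [3.14, 0.56, -3.114]
wrist_force: [0.9, 1.1, 1.1]
gripper_width: 0.0706
gripper_force: 0.0
```

Emit:
arm_command:
  series:
    - [0, 0, 0, 0, 0, 0]
    - [0, 0, 0, 0, 0, 0]
    - [0, 0, 0, 0, 0, 0]
    - [0, 0, 0, 0, 0, 0]
  fingers: 0.3

```text
time: 2.28
tcp_pos: [0.4782, 0.3048, 0.1033]
tool_rot: [3.14, 0.56, -3.116]
wrist_force: [-2.9, -8.5, 7.3]
gripper_width: 0.0396
gripper_force: 30.0
```

Emit:
arm_command:
  series:
    - [0, 0, -15, 0, 0, 0]
    - [0, 0, -40, 0, 0, 0]
    - [0, 0, -75, 0, 0, 0]
    - [0, 0, -110, 0, 0, 0]
    - [0, 0, -130, 0, 0, 0]

```text
time: 2.9
tcp_pos: [0.4082, 0.3043, 0.2146]
tool_rot: [3.136, 0.559, -3.115]
wrist_force: [0.2, 0.1, -1.9]
gripper_width: 0.0394
gripper_force: 30.0
```

```bash
cat > v.py <<'E'
from h import *
import sys
s=arm.sense();p,R=cur();print(s['time'],p.round(4),s['tool_rot'].round(3),s['gripper_width'].round(4),s['wrist_force'].round(1),s['q'].round(2))
# seat: yaw from stand
ph=float(sys.argv[1]) if len(sys.argv)>1 else -.015
xa=np.array([np.cos(ph),np.sin(ph),0]);ya=np.array([-np.sin(ph),np.cos(ph),0]);seat=np.array([.447,-.152,.062])
for h in(.14,.06,.0): print(h,delta(p,R,seat+[0,0,h-.002],Rx(ya,[0,0,-1])))
E
python3 v.py
python3 - <<'E'
from h import *
# stand yaw: plate edges in world from fronts (z<.03, light vs bench): use both images' plate mask
for n in('top','side'):
    D=np.load(n+'.npz');P=D['W'];im=D['im'].astype(int)
    h=cv2.cvtColor(D['im'],cv2.COLOR_RGB2HSV)
    w=(P[...,0]>.36)&(P[...,0]<.68)&(P[...,1]>-.42)&(P[...,1]<0.02)&(P[...,2]<.03)
    m=(w&(h[...,0]>60)&(h[...,0]<110)&(h[...,2]>70)).astype(np.uint8)
    k,l,st,c=cv2.connectedComponentsWithStats(m);i=1+np.argmax(st[1:,4]);q=P[l==i][:,:2]
    print(n,st[i,4],cv2.minAreaRect((q*1000).astype(np.float32)))
E
```

```text
top 1 ((546.61328125, -293.9043273925781), (0.0, 0.0), 0.0)
side 49 ((500.40093994140625, -165.01406860351562), (39.13080596923828, 28.91047477722168), 50.52651596069336)Traceback (most recent call last):
  File "v.py", line 3, in <module>
    s=arm.sense();p,R=cur();print(s['time'],p.round(4),s['tool_rot'].round(3),s['gripper_width'].round(4),s['wrist_force'].round(1),s['q'].round(2))
                                                                              ^^^^^^^^^^^^^^^^^^^^^^^^
AttributeError: 'float' object has no attribute 'round'
```

```bash
sed -i "s/s\['gripper_width'\].round(4)/s['gripper_width']/" v.py; python3 v.py
python3 - <<'E'
from h import *
D=np.load('top.npz')
q=[np.nanmedian(D['W'][int(130+b/4)-1:int(130+b/4)+2,int(285+a/4)-1:int(285+a/4)+2].reshape(-1,3),0) for a,b in((60,74),(470,86),(55,320),(470,330))]
q=np.array(q);print(q.round(4));print('yaw',[np.arctan2(*(q[i]-q[j])[:2])*-1 for i,j in((0,1),(2,3))],[np.arctan2((q[i]-q[j])[1],(q[i]-q[j])[0]) for i,j in((0,2),(1,3))])
E
```

```text
2.9 [0.4082 0.3043 0.2146] [ 3.136  0.559 -3.115] 0.039442637214250585 [ 0.2  0.1 -1.9] [-1.37 -0.02  0.27  2.32  0.79  0.72 -0.08]
0.14 (array([ -15. , -457.3,   24.2]), array([0.4537, 0.4275, 1.5673]))
0.06 (array([  27.4, -457.6,   92. ]), array([0.4537, 0.4275, 1.5673]))
0.0 (array([  59.3, -457.9,  142.9]), array([0.4537, 0.4275, 1.5673]))
[[ 0.6322 -0.0367  0.0155]
 [ 0.6219 -0.4056  0.0145]
 [ 0.4111 -0.0285  0.0142]
 [ 0.4038 -0.3991  0.0168]]
yaw [np.float64(-0.02770864448553319), np.float64(-0.019793846901657003)] [np.float64(-0.03699485919064151), np.float64(-0.029898571310447885)]
```

Emit:
arm_command:
  series:
    - [-5, -46, -20, 0.045, 0.043, 0.157]
    - [-9, -91, -30, 0.091, 0.086, 0.313]
    - [-14, -137, -30, 0.136, 0.128, 0.47]
    - [-19, -183, -30, 0.181, 0.171, 0.627]
    - [-23, -229, -30, 0.227, 0.214, 0.783]

```text
time: 3.52
tcp_pos: [0.4188, 0.074, 0.2504]
tool_rot: [3.015, 0.275, 2.324]
wrist_force: [0.6, 0.3, -1.3]
gripper_width: 0.0395
gripper_force: 30.0
```

```bash
python3 v.py -.022
```

```text
3.525 [0.4188 0.074  0.2504] [3.015 0.275 2.324] 0.03952016570366219 [ 0.6  0.3 -1.3] [-1.15 -0.25  0.53  2.29  0.47  0.96 -0.1 ]
0.14 (array([-163.6, -145.3,   80.8]), array([0.2258, 0.212 , 0.7863]))
0.06 (array([-141.9, -155. ,  157.2]), array([0.2258, 0.212 , 0.7863]))
0.0 (array([-125.6, -162.2,  214.5]), array([0.2258, 0.212 , 0.7863]))
```

Emit:
arm_command:
  series:
    - [-33, -29, 15, 0.045, 0.042, 0.157]
    - [-66, -58, 30, 0.09, 0.085, 0.314]
    - [-99, -87, 46, 0.135, 0.127, 0.471]
    - [-131, -116, 64, 0.181, 0.17, 0.629]
    - [-164, -145, 81, 0.226, 0.212, 0.786]

```text
time: 4.15
tcp_pos: [0.4453, -0.1385, 0.2036]
tool_rot: [3.135, 0.01, 1.591]
wrist_force: [-0.4, 2.2, -2.5]
gripper_width: 0.0392
gripper_force: 30.0
```

Emit:
arm_command:
  series:
    - [0, 0, 0, 0, 0, 0]
    - [0, 0, 0, 0, 0, 0]

```text
time: 4.4
tcp_pos: [0.4444, -0.1372, 0.2028]
tool_rot: [3.138, 0.014, 1.596]
wrist_force: [0.5, 0.3, -1.8]
gripper_width: 0.0396
gripper_force: 30.0
```

```bash
python3 v.py -.022; cat > p.py <<'E'
from h import *
from scipy.optimize import least_squares
p,R=cur();g=p-.002*R[:,2]
for n in('top','side'):
    im,W=cloud(n); P=W.reshape(-1,3);P=P[np.isfinite(P[:,0])]
    np.savez(n+'L.npz',im=im,W=W)
    x=R[:,0];r=P-g;t=r@x;rad=np.linalg.norm(r-np.outer(t,x),axis=1)
    k=(abs(rad-.02)<.006)&(abs(t)<.13)&(abs(t)>.045)
    s=P[k]
    def f(q,s):
        d=x+q[0]*R[:,1]+q[1]*R[:,2];d/=np.linalg.norm(d);rr=s-g-q[2]*R[:,1]-q[3]*R[:,2];return np.linalg.norm(rr-np.outer(rr@d,d),axis=1)-.02
    q=least_squares(f,np.zeros(4),args=(s,),loss='soft_l1',f_scale=.002).x
    print(n,len(s),'ends',np.percentile(t[k],[0,1,2,98,99,100]).round(4),'dir/offs y,z',q.round(4))
    if n=='side': save('s3.png',im,(170,330,200,420),3.5)
E
python3 p.py
```

```text
4.4 [ 0.4444 -0.1372  0.2028] [3.138 0.014 1.596] 0.039569905812499286 [ 0.5  0.3 -1.8] [-0.89  0.17  1.18  2.13 -0.18  0.95  0.41]
0.14 (array([-14.8,   2.3,   3. ]), array([0.0034, 0.0135, 0.0469]))
0.06 (array([-13.7,   2. ,  83. ]), array([0.0034, 0.0135, 0.0469]))
0.0 (array([-12.9,   1.8, 143. ]), array([0.0034, 0.0135, 0.0469]))
top 232 ends [0.045  0.0453 0.0455 0.1008 0.1009 0.1014] dir/offs y,z [ 0.0035 -0.0004 -0.0021  0.0008]
side 457 ends [-0.1027 -0.1019 -0.1017 -0.0457 -0.0048  0.0599] dir/offs y,z [-0.0013  0.013   0.0006  0.0044]
```

View pics/s3.png

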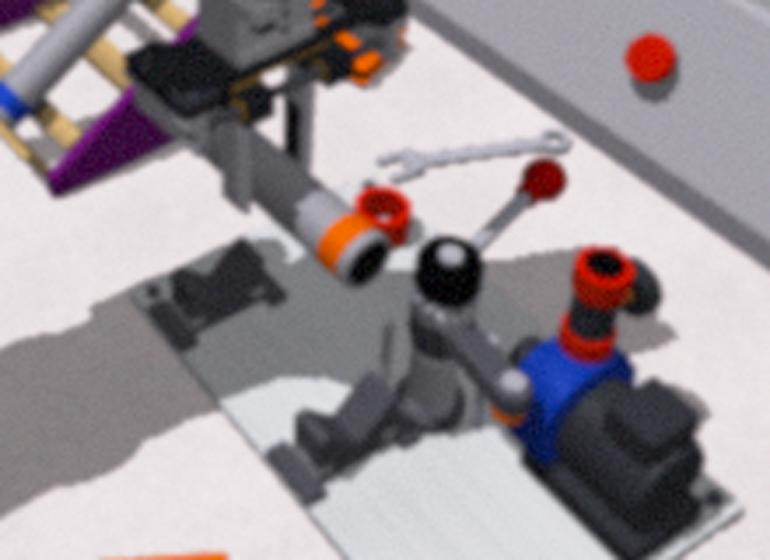

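The side picture shows the pipe level in the gripper above the stand, with its -y end at about (300,242) in raw pixels. The ends measure ±101 mm about the grasp, so it is held at its middle.

Emit:
arm_command:
  series:
    - [-10, 2, 20, 0.003, 0.007, 0.025]
    - [-14, 2, 45, 0.003, 0.013, 0.047]
    - [-14, 2, 83, 0.003, 0.013, 0.047]
    - [-14, 2, 83, 0.003, 0.013, 0.047]
    - [-14, 2, 83, 0.003, 0.013, 0.047]

```text
time: 5.12
tcp_pos: [0.4482, -0.152, 0.1218]
tool_rot: [3.138, -0.001, 1.549]
wrist_force: [0.5, -0.0, -1.9]
gripper_width: 0.0393
gripper_force: 30.0
```

```bash
python3 v.py -.022; python3 p.py
```

```text
5.125 [ 0.4482 -0.152   0.1218] [ 3.138e+00 -1.000e-03  1.549e+00] 0.039292436431044714 [ 0.5 -0.  -1.9] [-0.63  0.36  1.    2.19 -0.43  0.8   0.63]
0.14 (array([  0.1,  -0.9, -78.2]), array([ 0.0032, -0.001 ,  0.    ]))
0.06 (array([ 0. , -1.2,  1.8]), array([ 0.0032, -0.001 ,  0.    ]))
0.0 (array([-0. , -1.4, 61.8]), array([ 0.0032, -0.001 ,  0.    ]))
top 199 ends [0.0455 0.0462 0.047  0.0999 0.1007 0.1013] dir/offs y,z [-0.0055 -0.0103 -0.0015  0.0015]
side 419 ends [-0.1029 -0.1022 -0.102  -0.0457 -0.0455  0.0488] dir/offs y,z [-0.0005  0.014   0.0006  0.0045]
```

Emit:
arm_command:
  series:
    - [0, 0, 20, 0.003, 0, 0]
    - [0, 0, 40, 0.003, 0, 0]
    - [0, 0, 52, 0.003, 0, 0]
    - [0, 0, 55, 0.003, 0, 0]
    - [0, 0, 57, 0.003, 0, 0]

```text
time: 5.85
tcp_pos: [0.4481, -0.1525, 0.0637]
tool_rot: [-3.141, 0.0, 1.548]
wrist_force: [0.3, -0.1, -1.5]
gripper_width: 0.0392
gripper_force: 30.0
```

Emit:
arm_command:
  series:
    - [0, 0, 1, 0, 0, 0]
    - [0, 0, 2, 0, 0, 0]
    - [0, 0, 2, 0, 0, 0]

```text
time: 6.22
tcp_pos: [0.4476, -0.1525, 0.0621]
tool_rot: [-3.14, -0.001, 1.548]
wrist_force: [-7.9, 2.4, 19.9]
gripper_width: 0.0391
gripper_force: 30.0
```

Emit:
arm_command:
  series:
    - [0, -0.7, 0, 0, 0, 0]
    - [0, -1.4, 0, 0, 0, 0]
    - [0, -1.4, 0, 0, 0, 0]

```text
time: 6.6
tcp_pos: [0.4471, -0.1525, 0.0617]
tool_rot: [-3.141, 0.0, 1.548]
wrist_force: [1.3, 0.4, 6.2]
gripper_width: 0.0391
gripper_force: 30.0
```

Emit:
arm_command:
  series:
    - [0, 0, 0.7, 0, 0, 0]
    - [0, 0, 1.2, 0, 0, 0]
    - [0, 0, 1.2, 0, 0, 0]

```text
time: 6.98
tcp_pos: [0.4471, -0.1526, 0.0613]
tool_rot: [3.142, -0.001, 1.548]
wrist_force: [-7.9, 3.8, 39.3]
gripper_width: 0.0396
gripper_force: 30.0
```

Emit:
arm_command:
  series:
    - [0, 0, -1, 0, 0, 0]
    - [0, 0, -1, 0, 0, 0]
    - [0, 0, -1, 0, 0, 0]
    - [0, 0, -1, 0, 0, 0]
    - [0, 0, -1, 0, 0, 0]
  fingers: 0.75

```text
time: 7.6
tcp_pos: [0.4462, -0.1524, 0.061]
tool_rot: [-3.14, 0.0, 1.548]
wrist_force: [0.3, -0.4, -0.5]
gripper_width: 0.0704
gripper_force: 0.0
```

Emit:
arm_command:
  series:
    - [0, 0, -15, 0, 0, 0]
    - [0, 0, -50, 0, 0, 0]
    - [0, 0, -100, 0, 0, 0]
    - [0, 0, -150, 0, 0, 0]
    - [0, 0, -170, 0, 0, 0]

```text
time: 8.22
tcp_pos: [0.447, -0.1532, 0.2336]
tool_rot: [3.141, -0.001, 1.547]
wrist_force: [-0.4, 0.0, 0.4]
gripper_width: 0.0702
gripper_force: 0.0
```

```bash
cat > q.py <<'E'
from h import *
from scipy.optimize import least_squares
s=arm.sense();p,R=cur();print(s['time'],p.round(4),s['tool_rot'].round(3),s['gripper_width'],s['wrist_force'].round(1),s['q'].round(2))
for n in('top','side'):
    im,W=cloud(n);np.savez(n+'Q.npz',im=im,W=W);P=W.reshape(-1,3);P=P[np.isfinite(P[:,0])];g=np.array([.447,-.152,.062])
    def f(q,P):
        d=np.array([q[2],1,q[3]]);d/=np.linalg.norm(d);r=P-g-[q[0],0,q[1]];return np.linalg.norm(r-np.outer(r@d,d),axis=1)-.02
    b=P[(abs(P[:,1]+.152)<.09)&(abs(P[:,0]-.447)<.03)&(P[:,2]>.062)&(P[:,2]<.095)];q=np.zeros(4)
    for _ in range(3): k=b[abs(f(q,b))<.006];q=least_squares(f,q,args=(k,),loss='soft_l1',f_scale=.002).x
    b=P[(abs(P[:,1]+.152)<.13)&(abs(P[:,0]-.447)<.03)&(P[:,2]>.064)&(P[:,2]<.095)];k=b[abs(f(q,b))<.006]
    print(n,len(k),'dx dz',q[:2].round(4),'slopes',q[2:].round(4),'ends',np.percentile(k[:,1],[0,1,99,100]).round(4))
    c=np.array([.6168,-.2258,.174]);u=P[(np.linalg.norm(P-c,axis=1)<.024)&(P[:,2]>.172)]
    if len(u)>10: print(' ball',least_squares(lambda x:np.linalg.norm(u-x,axis=1)-.016,c,loss='soft_l1',f_scale=.002).x.round(4),len(u))
    save(n+'q.png',im,(130,330,200,425),3)
E
python3 q.py
```

```text
8.225 [ 0.447  -0.1532  0.2336] [ 3.141e+00 -1.000e-03  1.547e+00] 0.0701675805386339 [-0.4  0.   0.4] [-0.92  0.14  1.25  2.08 -0.16  1.03  0.38]
top 363 dx dz [-0.0026  0.0008] slopes [0.0351 0.0164] ends [-0.1619 -0.1603 -0.0516 -0.0512]
 ball [ 0.616  -0.2255  0.1755] 92
side 996 dx dz [ 0.0005 -0.0011] slopes [ 0.0249 -0.0002] ends [-0.2558 -0.2535 -0.0568 -0.0542]
 ball [ 0.6173 -0.2259  0.1724] 131
```

View pics/sideq.png

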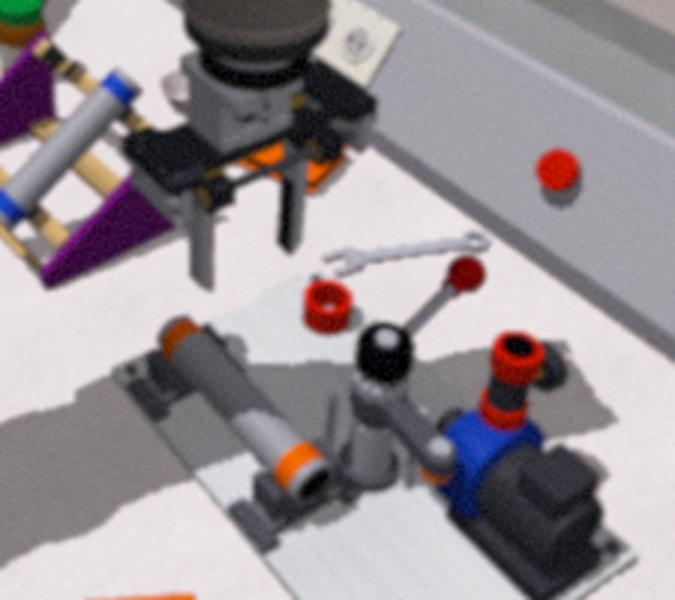

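The pipe lies in both V-blocks, centred, with its ends near y = -0.054 and -0.255; the gripper is clear and the lever hasn't moved. Next is the ball.

Emit:
arm_command:
  series:
    - [-9, 22, -20, 0, 0, 0.18]
    - [-18, 43, -25, 0, 0, 0.36]
    - [-26, 65, -25, 0, 0, 0.54]
    - [-35, 87, -25, 0, 0, 0.72]
    - [-43, 110, -25, 0, 0, 0.9]
  fingers: 0.65

```text
time: 8.95
tcp_pos: [0.5558, -0.1985, 0.255]
tool_rot: [-3.14, 0.002, 0.642]
wrist_force: [-0.7, 1.2, 0.7]
gripper_width: 0.061
gripper_force: 0.0
```

```bash
cat > b.py <<'E'
from h import *
import sys
s=arm.sense();p,R=cur();print(s['time'],p.round(4),s['tool_rot'].round(3),s['gripper_width'],s['wrist_force'].round(1),s['q'].round(2))
A=np.array([.5195,-.2388]);r=.099
for a in sys.argv[2:]:
    t=np.radians(float(a));x=np.array([np.cos(t),np.sin(t),0])
    print(a,delta(p,R,np.r_[A+r*x[:2],float(sys.argv[1])],Rx(x,[0,0,-1])))
E
python3 b.py .25 7.7; python3 b.py .172 7.7
```

```text
8.95 [ 0.5558 -0.1985  0.255 ] [-3.14e+00  2.00e-03  6.42e-01] 0.06102603823978931 [-0.7  1.2  0.7] [-0.65  0.54  1.26  1.81 -0.55  1.21 -0.16]
7.7 (array([33.3, 58.7,  4.8]), array([-0.0011,  0.0028,  0.5072]))
8.95 [ 0.5558 -0.1985  0.255 ] [-3.14e+00  2.00e-03  6.42e-01] 0.06102603823978931 [-0.7  1.2  0.7] [-0.65  0.54  1.26  1.81 -0.55  1.21 -0.16]
7.7 (array([33.5, 58.8, 82.8]), array([-0.0011,  0.0028,  0.5072]))
```

Emit:
arm_command:
  series:
    - [12, 20, 3, 0, 0.001, 0.17]
    - [23, 40, 5, 0, 0.002, 0.34]
    - [33, 59, 5, -0.001, 0.003, 0.507]
    - [33, 59, 5, -0.001, 0.003, 0.507]
    - [33, 59, 25, -0.001, 0.003, 0.507]

```text
time: 9.57
tcp_pos: [0.6171, -0.2257, 0.2304]
tool_rot: [3.141, -0.002, 0.143]
wrist_force: [-0.4, 0.7, -0.6]
gripper_width: 0.0612
gripper_force: 0.0
```

```bash
python3 b.py .172 7.7; python3 - <<'E'
from h import *
im,W=cloud('side'); save('s5.png',im,(160,290,280,450),4)
E
```

```text
9.575 [ 0.6171 -0.2257  0.2304] [ 3.141e+00 -2.000e-03  1.430e-01] 0.06119955097852492 [-0.4  0.7 -0.6] [-0.53  0.73  1.26  1.68 -0.73  1.28 -0.54]
7.7 (array([ 0.4, -0.1, 58.4]), array([ 0.0007, -0.002 ,  0.0083]))
```

View pics/s5.png

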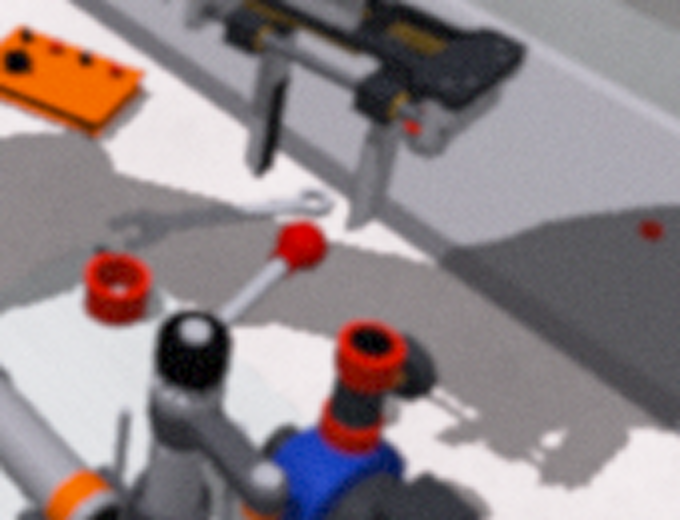

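The fingers hang either side of the ball, which is at about (355,221) in raw pixels. I'll descend and grip.

Emit:
arm_command:
  series:
    - [0, 0, 30, 0, -0.002, 0.008]
    - [0, 0, 59, 0, -0.002, 0.008]
    - [0, 0, 59, 0, -0.002, 0.008]

```text
time: 10.0
tcp_pos: [0.6162, -0.224, 0.1698]
tool_rot: [-3.14, 0.003, 0.134]
wrist_force: [-0.2, 0.3, -0.2]
gripper_width: 0.0611
gripper_force: 0.0
```

Emit:
arm_command:
  series:
    - [0, 0, 0, 0, 0, 0]
    - [0, 0, 0, 0, 0, 0]
    - [0, 0, 0, 0, 0, 0]
    - [0, 0, 0, 0, 0, 0]
  fingers: 0.2

```text
time: 10.5
tcp_pos: [0.6179, -0.2251, 0.1723]
tool_rot: [3.141, -0.0, 0.133]
wrist_force: [0.8, -0.0, 3.6]
gripper_width: 0.0308
gripper_force: 30.0
```

Emit:
arm_command:
  series:
    - [0, 0, -4, 0, 0, 0]
    - [0, 0, -8, 0, 0, 0]
    - [0, 0, -11, 0, 0, 0]
    - [0, 0, -11, 0, 0, 0]

```text
time: 11.0
tcp_pos: [0.6175, -0.2249, 0.1828]
tool_rot: [-3.142, 0.001, 0.133]
wrist_force: [1.6, -0.9, -7.4]
gripper_width: 0.0305
gripper_force: 30.0
```

```bash
python3 b.py .182 7.7 37.7 
```

```text
11.0 [ 0.6175 -0.2249  0.1828] [-3.142e+00  1.000e-03  1.330e-01] 0.030531631639851155 [ 1.6 -0.9 -7.4] [-0.51  0.77  1.21  1.73 -0.77  1.21 -0.52]
7.7 (array([0. , 0.6, 0.8]), array([-0.0001,  0.0006, -0.0013]))
37.7 (array([-13.3, -48.9,   0.8]), array([-2.000e-04,  6.000e-04, -5.249e-01]))
```

Emit:
arm_command:
  series:
    - [-1.2, -15.5, 0, 0, 0, -0.157]
    - [-4.8, -30.6, 0, 0, 0, -0.314]
    - [-10.8, -44.9, 0, 0, 0, -0.471]
    - [-18.9, -58.2, 0, 0, 0, -0.628]
    - [-29, -70, 0, 0, 0, -0.785]

```text
time: 11.62
tcp_pos: [0.5785, -0.1597, 0.1825]
tool_rot: [-3.141, 0.002, 0.923]
wrist_force: [-1.3, -6.3, -8.0]
gripper_width: 0.0307
gripper_force: 30.0
```

```bash
python3 b.py .183 52.7 97.7
```

```text
11.625 [ 0.5785 -0.1597  0.1825] [-3.141e+00  2.000e-03  9.230e-01] 0.030747020370058026 [-1.3 -6.3 -8. ] [-0.62  0.58  1.1   1.86 -0.58  1.07  0.06]
52.7 (array([ 0.3,  1. , -0.5]), array([-0.0007,  0.0017,  0.0029]))
97.7 (array([-28.5, -69.1,  -0.4]), array([-0.0013,  0.0013, -0.7825]))
```

Emit:
arm_command:
  series:
    - [-1.7, -15.3, 0, 0, 0, -0.157]
    - [-5.3, -30.3, 0, 0, 0, -0.314]
    - [-11.3, -44.4, 0, 0, 0, -0.471]
    - [-19.4, -57.6, 0, 0, 0, -0.628]
    - [-29.5, -69.2, 0, 0, 0, -0.785]

```text
time: 12.25
tcp_pos: [0.5057, -0.1417, 0.1828]
tool_rot: [-3.141, 0.001, 1.707]
wrist_force: [0.2, -5.9, -7.4]
gripper_width: 0.0307
gripper_force: 30.0
```

```bash
python3 b.py .183 97.7 127.7
```

```text
12.25 [ 0.5057 -0.1417  0.1828] [-3.141e+00  1.000e-03  1.707e+00] 0.030688120153778094 [ 0.2 -5.9 -7.4] [-0.65  0.34  0.98  2.02 -0.35  0.96  0.65]
97.7 (array([ 0.9,  0.7, -0.2]), array([-0.0008,  0.0008,  0.0021]))
127.7 (array([-12.3, -48.8,  -0.2]), array([-0.001 ,  0.0006, -0.5215]))
```

Emit:
arm_command:
  series:
    - [-2, -17, 0, 0, 0, -0.174]
    - [-6.5, -33.3, 0, 0, 0, -0.349]
    - [-13.5, -48.8, 0, 0, 0, -0.523]
    - [-13.5, -48.8, 5, 0, 0, -0.523]
    - [-13.5, -48.8, 11, 0, 0, -0.523]

```text
time: 12.88
tcp_pos: [0.4601, -0.1609, 0.1716]
tool_rot: [-3.141, -0.0, 2.223]
wrist_force: [-8.7, 3.4, 25.3]
gripper_width: 0.0306
gripper_force: 30.0
```

Emit:
arm_command:
  series:
    - [0, 0, 0, 0, 0, 0]
    - [0, 0, 0, 0, 0, 0]

```text
time: 13.12
tcp_pos: [0.4605, -0.1606, 0.1719]
tool_rot: [-3.141, -0.0, 2.224]
wrist_force: [-4.8, -0.4, 10.6]
gripper_width: 0.031
gripper_force: 30.0
```

```bash
python3 b.py .172 127.7 82.7
```

```text
13.125 [ 0.4605 -0.1606  0.1719] [-3.141 -0.     2.224] 0.030977416378151993 [-4.8 -0.4 10.6] [-0.56  0.24  0.89  2.11 -0.24  0.9   1.12]
127.7 (array([ 1.1, -1.1, -0.1]), array([-0.0008, -0.0004, -0.0051]))
82.7 (array([-27.6,  69. ,  -0.1]), array([-9.000e-04, -1.000e-04,  7.803e-01]))
```

Emit:
arm_command:
  series:
    - [-0.7, 15.3, 0, 0, 0, 0.157]
    - [-4.3, 30.3, 0, 0, 0, 0.314]
    - [-10.2, 44.5, 0, 0, 0, 0.471]
    - [-18.4, 57.6, 0, 0, 0, 0.628]
    - [-28.4, 69.3, 0, 0, 0, 0.785]

```text
time: 13.75
tcp_pos: [0.5331, -0.1413, 0.1719]
tool_rot: [-3.141, 0.001, 1.434]
wrist_force: [-6.8, -7.2, 9.0]
gripper_width: 0.0304
gripper_force: 30.0
```

```bash
python3 b.py .172 82.7 37.7; python3 - <<'E'
from h import *
im,W=cloud('side'); save('s6.png',im,(180,310,250,420),4)
E
```

```text
13.75 [ 0.5331 -0.1413  0.1719] [-3.141e+00  1.000e-03  1.434e+00] 0.030420864112199377 [-6.8 -7.2  9. ] [-0.64  0.44  1.01  1.98 -0.45  0.97  0.46]
82.7 (array([ 0.5, -1.1, -0.1]), array([-0.0007,  0.0013, -0.0092]))
37.7 (array([-27.8,  69.2,  -0.1]), array([-2.000e-04,  1.500e-03,  7.762e-01]))
```

View pics/s6.png

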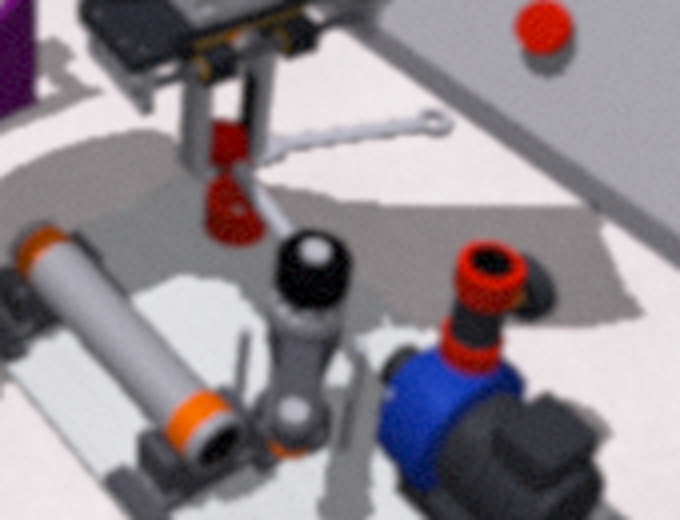

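The clamp arm has swung part-way with the lever, so the pins are engaged. The arm tip is at about (323,283) in raw pixels. I'll keep turning.

Emit:
arm_command:
  series:
    - [-1.2, 15.3, 0, 0, 0, 0.157]
    - [-4.8, 30.3, 0, 0, 0, 0.314]
    - [-10.7, 44.5, 0, 0, 0, 0.471]
    - [-18.9, 57.6, 0, 0, 0, 0.628]
    - [-28.8, 69.3, 0, 0, 0, 0.785]

```text
time: 14.42
tcp_pos: [0.5982, -0.1785, 0.1719]
tool_rot: [3.141, 0.001, 0.65]
wrist_force: [-7.3, -0.7, 12.8]
gripper_width: 0.0307
gripper_force: 30.0
```

```bash
python3 b.py .172 37.7 7.7
```

```text
14.425 [ 0.5982 -0.1785  0.1719] [3.141e+00 1.000e-03 6.500e-01] 0.030717935542374553 [-7.3 -0.7 12.8] [-0.58  0.67  1.14  1.81 -0.68  1.11 -0.12]
37.7 (array([-0.2, -0.5, -0.1]), array([ 0.0001,  0.0011, -0.0078]))
7.7 (array([-13. ,  49.1,  -0.1]), array([4.000e-04, 1.000e-03, 5.158e-01]))
```

Emit:
arm_command:
  series:
    - [-1.5, 13.6, 0, 0, 0, 0.14]
    - [-4.3, 27, 0, 0, 0, 0.279]
    - [-8.9, 40, 0, 0, 0, 0.419]
    - [-11.5, 46, 0, 0, 0, 0.485]

```text
time: 14.92
tcp_pos: [0.6176, -0.2217, 0.1719]
tool_rot: [3.141, 0.0, 0.167]
wrist_force: [-3.5, 4.2, 13.8]
gripper_width: 0.0307
gripper_force: 30.0
```

Emit:
arm_command:
  series:
    - [0, 2, 0, 0, 0, 0.02]
    - [0, 4, 0, 0, 0, 0.04]
    - [0, 4, 0, 0, 0, 0.04]

```text
time: 15.3
tcp_pos: [0.6181, -0.2252, 0.1719]
tool_rot: [3.141, -0.0, 0.131]
wrist_force: [-2.8, 4.2, 11.9]
gripper_width: 0.0304
gripper_force: 30.0
```

```bash
python3 b.py .172 7.7 0
```

```text
15.3 [ 0.6181 -0.2252  0.1719] [ 3.141 -0.     0.131] 0.030361314531844635 [-2.8  4.2 11.9] [-0.51  0.79  1.22  1.74 -0.8   1.2  -0.51]
7.7 (array([-0.6,  0.3, -0.1]), array([ 0.0002, -0.    , -0.0038]))
0 (array([-1.4, 13.6, -0.1]), array([ 0.0002, -0.    ,  0.1306]))
```

Emit:
arm_command:
  series:
    - [0, 2.5, 0, 0, 0, 0.025]
    - [-0.3, 5, 0, 0, 0, 0.05]
    - [-0.5, 7.5, 0, 0, 0, 0.075]
    - [-0.5, 7.5, 0, 0, 0, 0.075]

```text
time: 15.8
tcp_pos: [0.6186, -0.2303, 0.1717]
tool_rot: [-3.138, 0.001, 0.057]
wrist_force: [-6.4, 16.4, 18.0]
gripper_width: 0.0305
gripper_force: 30.0
```

Emit:
arm_command:
  series:
    - [0, 2.5, 0, 0, 0, 0.025]
    - [-0.3, 5, 0, 0, 0, 0.05]
    - [-0.3, 5, 0, 0, 0, 0.05]

```text
time: 16.18
tcp_pos: [0.6187, -0.2332, 0.1715]
tool_rot: [-3.134, 0.002, 0.009]
wrist_force: [-9.8, 27.7, 23.6]
gripper_width: 0.0305
gripper_force: 30.0
```

Emit:
arm_command:
  series:
    - [0, -1, 0, 0, 0, 0]
    - [0, -2, 0, 0, 0, 0]
    - [0, -3, 0, 0, 0, 0]
    - [0, -3, 0, 0, 0, 0]
  fingers: 0.65

```text
time: 16.68
tcp_pos: [0.6179, -0.2351, 0.1714]
tool_rot: [3.141, 0.001, 0.006]
wrist_force: [0.4, -0.0, -0.0]
gripper_width: 0.0613
gripper_force: 0.3
```

Emit:
arm_command:
  series:
    - [0, 0, -15, 0, 0, 0]
    - [0, 0, -50, 0, 0, 0]
    - [0, 0, -100, 0, 0, 0]
    - [0, 0, -150, 0, 0, 0]
    - [0, 0, -150, 0, 0, 0]

```text
time: 17.3
tcp_pos: [0.6181, -0.2372, 0.3265]
tool_rot: [3.14, -0.005, 0.005]
wrist_force: [1.7, -0.1, -0.8]
gripper_width: 0.0607
gripper_force: 0.0
```

```bash
python3 q.py
```

```text
17.3 [ 0.6181 -0.2372  0.3265] [ 3.14  -0.005  0.005] 0.060748282948490814 [ 1.7 -0.1 -0.8] [-0.53  0.66  1.33  1.56 -0.65  1.43 -0.73]
top 32 dx dz [-0.0071 -0.0026] slopes [-0.0571 -0.0706] ends [-0.2532 -0.2528 -0.216  -0.2157]
side 917 dx dz [ 0.0006 -0.0011] slopes [ 0.026  -0.0007] ends [-0.2556 -0.254  -0.0572 -0.0527]
 ball [ 0.6156 -0.2193  0.1722] 135
```

View pics/sideq.png

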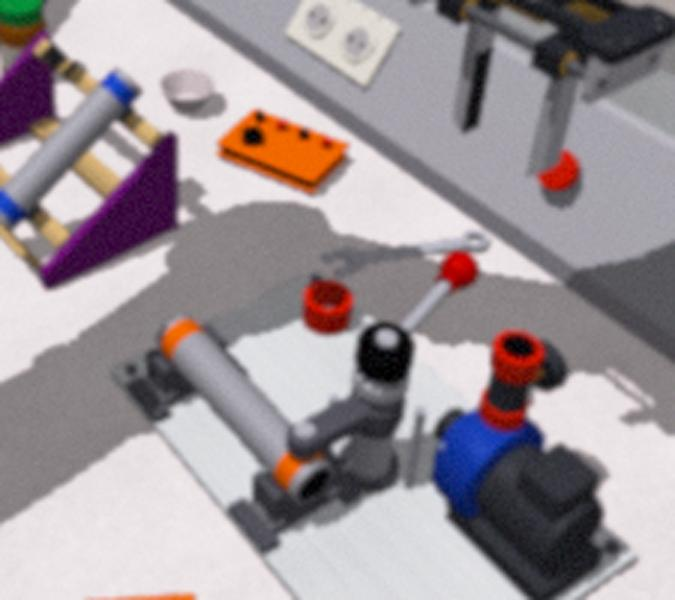

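The arm is over the pipe and the pipe is still seated, but the ball rests at y = -0.219, about 11°. That is further back than where the gripper ended, so I'm not sure the stop was reached. I'll push it once more with an open finger to check.

Emit:
arm_command:
  series:
    - [-1, -15, 0, 0, 0, 0]
    - [-1, -15, 50, 0, 0, 0]
    - [-1, -15, 100, 0, 0, 0]
    - [-1, -15, 154, 0, 0, 0]
    - [-1, -15, 154, 0, 0, 0]

```text
time: 18.02
tcp_pos: [0.6144, -0.2185, 0.1643]
tool_rot: [-3.14, 0.007, 0.006]
wrist_force: [-0.1, -0.5, 1.8]
gripper_width: 0.0614
gripper_force: 0.0
```

Emit:
arm_command:
  series:
    - [0, 3, 0, 0, 0, 0]
    - [0, 6, 0, 0, 0, 0]
    - [0, 9, 0, 0, 0, 0]
    - [0, 12, 0, 0, 0, 0]
    - [0, 12, 0, 0, 0, 0]

```text
time: 18.65
tcp_pos: [0.6163, -0.2329, 0.168]
tool_rot: [3.141, 0.0, 0.005]
wrist_force: [-0.2, 0.1, 0.7]
gripper_width: 0.0611
gripper_force: 0.0
```

Emit:
arm_command:
  series:
    - [0, 2, -2, 0, 0, 0]
    - [0, 4, -3, 0, 0, 0]
    - [0, 4, -3, 0, 0, 0]

```text
time: 19.02
tcp_pos: [0.6165, -0.2365, 0.1708]
tool_rot: [-3.142, 0.0, 0.006]
wrist_force: [0.3, 1.0, 0.4]
gripper_width: 0.0609
gripper_force: 0.6
```

Emit:
arm_command:
  series:
    - [0, 1.5, 0, 0, 0, 0]
    - [0, 3, 0, 0, 0, 0]
    - [0, 3, 0, 0, 0, 0]

```text
time: 19.4
tcp_pos: [0.617, -0.2389, 0.1708]
tool_rot: [-3.141, -0.0, 0.007]
wrist_force: [3.3, 4.8, 0.9]
gripper_width: 0.0617
gripper_force: 2.2
```

Emit:
arm_command:
  series:
    - [0, 1.5, 0, 0, 0, 0]
    - [0, 3, 0, 0, 0, 0]
    - [0, 3, 0, 0, 0, 0]

```text
time: 19.77
tcp_pos: [0.6175, -0.241, 0.1708]
tool_rot: [-3.14, -0.001, 0.007]
wrist_force: [5.9, 8.0, 1.5]
gripper_width: 0.061
gripper_force: 4.2
```

Emit:
arm_command:
  series:
    - [0, 2, 0, 0, 0, 0]
    - [0, 4, 0, 0, 0, 0]
    - [0, 5, 0, 0, 0, 0]
    - [0, 5, 0, 0, 0, 0]

```text
time: 20.27
tcp_pos: [0.6183, -0.2441, 0.1706]
tool_rot: [-3.137, -0.001, 0.009]
wrist_force: [6.8, 17.2, 4.9]
gripper_width: 0.0613
gripper_force: 8.6
```

```bash
python3 q.py
```

```text
20.275 [ 0.6183 -0.2441  0.1706] [-3.137e+00 -1.000e-03  9.000e-03] 0.06134118218492691 [ 6.8 17.2  4.9] [-0.46  0.78  1.18  1.72 -0.77  1.19 -0.63]
top 221 dx dz [-0.0009  0.0006] slopes [ 0.0477 -0.0145] ends [-0.253  -0.2522 -0.1517 -0.1475]
side 924 dx dz [ 0.0005 -0.0011] slopes [ 0.0246 -0.0011] ends [-0.2556 -0.2541 -0.0562 -0.0529]
 ball [ 0.6172 -0.2266  0.1737] 173
```

Emit:
arm_command:
  series:
    - [0, -4, 0, 0, 0, 0]
    - [0, -8, 0, 0, 0, 0]
    - [0, -13, 0, 0, 0, 0]
    - [0, -20, 0, 0, 0, 0]
    - [0, -20, 0, 0, 0, 0]

```text
time: 21.0
tcp_pos: [0.6163, -0.227, 0.1707]
tool_rot: [3.141, 0.001, 0.006]
wrist_force: [0.2, 0.2, -0.3]
gripper_width: 0.0608
gripper_force: 0.0
```

Emit:
arm_command:
  series:
    - [0, 0, -30, 0, 0, 0]
    - [0, 0, -70, 0, 0, 0]
    - [0, 0, -110, 0, 0, 0]
    - [0, 0, -130, 0, 0, 0]
    - [0, 0, -130, 0, 0, 0]

```text
time: 21.62
tcp_pos: [0.6166, -0.2278, 0.3014]
tool_rot: [3.141, -0.001, 0.006]
wrist_force: [-0.1, 0.2, -0.4]
gripper_width: 0.0615
gripper_force: 0.0
```

```bash
python3 q.py; python3 - <<'E'
from h import *
save('fin.png',np.load('sideQ.npz')['im'],(210,310,270,400),6)
E
```

```text
21.625 [ 0.6166 -0.2278  0.3014] [ 3.141e+00 -1.000e-03  6.000e-03] 0.06150613504060865 [-0.1  0.2 -0.4] [-0.54  0.66  1.29  1.6  -0.64  1.38 -0.74]
top 52 dx dz [-0.0347 -0.0612] slopes [-0.3914 -0.822 ] ends [-0.2528 -0.2526 -0.2056 -0.204 ]
side 919 dx dz [ 0.0005 -0.0012] slopes [0.0248 0.0007] ends [-0.2553 -0.2539 -0.0565 -0.0539]
 ball [ 0.616  -0.2194  0.1721] 134
```

View pics/fin.png

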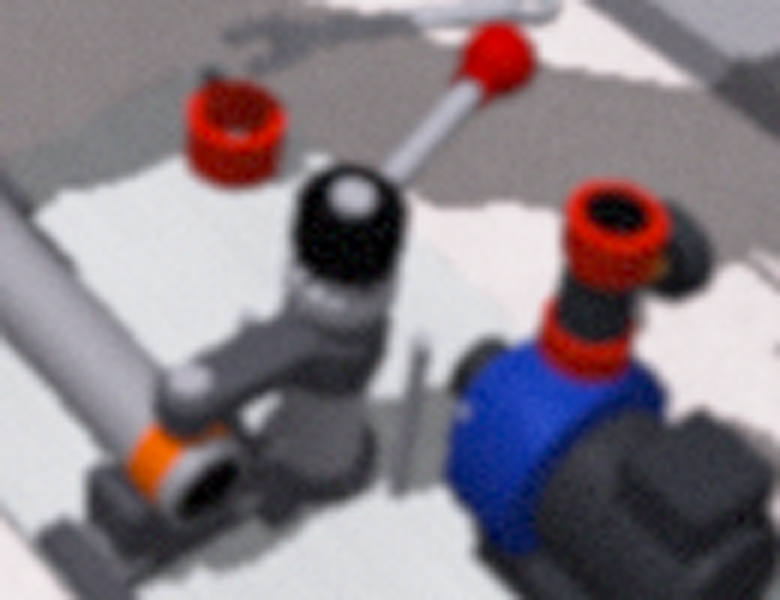

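The pad sits on the pipe's orange band near (300,285) in raw pixels. The ball came back to the same place after a 17 N push, well above the screw's 5–7 N friction, so the clamp is at its stop. I'll hand in.

```bash
python3 -c "
from cell import workorder
print(workorder.job_done())"
```

```text
the job is handed in; nothing more can be done
None
```

The orange-banded pipe is seated in both V-blocks and clamped against the end stop, with the gripper clear; I handed the job in at about 21.6 s, and it returned no verdict.

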